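# Fetch the setting ring from under the plug gauge and V-blocks

### The job

The setting ring lies at the bottom of the wooden gauge stand, boxed in between two V-blocks and under the plug gauge. Lay the plug gauge and then both V-blocks aside on the rubber mat, set the ring flat in the recess of the steel setting plate that it fits, then put the stand in order again: each V-block upright in the pocket it came from, and last the plug gauge lying in both V grooves. Leave the micrometer where it lies.

Things in the scene. Friction and masses are not known exactly. Their poses are not given: they have to be found in the camera images.
- gauge_stand: fixed open wooden stand with brass corners, 90 x 166 x 23 mm, long along its y; origin: centre of underside, z up. Felt floor 8 mm up, bed 66 x 142 mm, walls lean out 5 mm to their tops. Ribs 4 mm high at y -28.5 and +28.5 part the ring bay (ring at 0,0) from two 41 mm pockets, V-blocks centred at y -50.5, +50.5. Plug gauge lies along y over x 0, middle over the ring, axis 42 mm up.
- mat: flat dark rubber mat fixed on the desk, 150 x 150 mm, 3 mm thick; origin at the centre of its underside, z up. Room for the plug gauge (along y) and the two V-blocks side by side.
- setting_plate: fixed rectangular dark steel plate, 85 (x) x 146 (y) x 14 mm, origin at the centre of its underside, z up. Two round recesses 6 mm deep: one of 62 mm at x 0, y -33 mm, which fits the ring, and one of 38 mm at y +40 mm, too small for it.
- ring_seat (a point): centre of the floor of the large (62 mm) recess in the setting plate, 8 mm above the desk; the ring's underside centre belongs here.
- plug_gauge: loose double-ended plug gauge, steel, 130 mm long, 0.26 kg: dark octagonal handle in the middle, 40 mm long, 24 mm across flats, and a bright 20 mm cylinder at each end. Origin in its middle on its axis; own x along its axis (it may roll about it). Lies in the grooves of both V-blocks, axis 34 mm above their undersides; on a flat surface its axis is 12 mm up.
- v_block_a: loose steel V-block, 35 mm along its x (the way its groove runs), 60 mm along its y, 40 mm high, 0.38 kg; origin at the centre of its underside, z up. The 90 degree V opens upward, 40 mm wide at the top, 20 mm deep. At the start it stands in one pocket of the stand with its 60 mm side across the stand; its flanks clear the walls only above. Looks like v_block_b.
- v_block_b: loose steel V-block, the twin of v_block_a, same sizes and frame, standing in the other pocket of the stand at the start.
- setting_ring: loose steel ring lying flat, 50 mm outside, 25 mm bore (too small for a finger), 18 mm high, 0.24 kg; origin at the centre of its underside, z up. At the start in the middle bay of the stand, about 8 mm clear of the V-blocks and of the long walls at the floor, so that fingers fit beside it only from the emptied V-block pockets (closing along the stand's y).
- micrometer: loose outside micrometer, 45 x 134 x 17 mm, lying beside the stand; origin at the centre of its underside. Not to be moved.
Not all that is in view belongs to the job. Of the things like the setting_ring, leave any that is orange or purple; of the rest the larger one is meant.

How it is judged:
By the outcome, as a careful person would: the job done as asked, in the order asked, and still so for the second after the job is handed in, with the robot touching nothing.
It also fails if it takes over 147 s, if anything falls off the work surface, if the arm or the gripper's body presses on something with over 40 N, if the wrist force passes 120 N, or if a joint passes its speed limit or range.

### The arm

A 7-joint arm with a two-finger parallel gripper is mounted at the origin on a cart in front of the work surface, level with it; the furniture and walls round the work are solid. World frame = base frame: x ahead of the robot, y to its left, z up, the work surface at z = 0. Lengths are in m, angles in rad, forces in N, time in s.
With the tool pointing down it reaches from about 0.4 to 0.875 m from the base axis. Payload 19.3 kg.
Tool frame: the origin (TCP) lies on the mounting face of the last link; the fingertips stand 173 mm ahead of it and the grasp point (between the pads) lies 155 mm ahead of it; z points along the fingers, y is the line along which they close (so a half turn about z gives the same grasp; the last joint's range is limited). The gripper opens to 85 mm and grips with 20 to 120 N. Pads are 22 mm wide; open, the fingers measure 114 mm over their backs; the gripper's body (76 mm by 85 mm) begins 54 mm behind the grasp point. The pads swing forward as they close: fully open they stand 13 mm farther back than shut.
Start: joints at [1.212, 0.521, -0.036, 1.599, 0.021, 1.021, -0.113], TCP at [0.178, -0.599, 0.405] pointing down, gripper open.
Joint ranges: [-2.91, 2.91], [-0.3, 2.13], [-1.5, 1.42], [0.17, 2.43], [-1.26, 4.41], [0.16, 1.93], [-2.52, 2.52]. Speed limits (rad/s): [1.89, 1.89, 2.39, 2.39, 3.01, 3.01, 3.01].

### API

Orientations are given as [roll, pitch, yaw] about the fixed x, y, z axes, in that order (R = Rz(yaw) Ry(pitch) Rx(roll)).
In Python, from workcell import bot, vision gives the robot as it stands.
- The arm moves only by the shell command python3 -m creep 'ROWS' [FORCE]. ROWS is JSON, a list that holds one entry, the list of rows, each a list of 7 numbers: the opening, from -1 (shut) to 1 (fully open), then the shift along the tool's x, y, z in cm, then the turn, a rotation vector about the tool's x, y, z in rad. In form: [[[grip, tx, ty, tz, rx, ry, rz], ...]]. A call has 1 to 12 rows; each row shifts and turns the commanded pose from where the row before left it, along the tool's axes as they then stand; what a row does not reach is not made up. A row lasts 1/8 s, in which the tool goes at most 62.5 mm and 10.7 degrees, less where a joint would pass 70% of its speed; a pose out of reach is approached as far as the arm can. A call with a gripper value outside its range is refused whole. The fingers move at their own pace and stop on an object; FORCE is the grip in N (left out, the last holds). Time passes only in rows, so rows that do not move let the fingers close. It gives the time, the measured TCP pose, the force, the opening and the grip force at its end, in the units of the state.
- bot.observe(): the state, without advancing time (a new reading comes with each control period).
- vision.grab_frame(name): name is "side" or "top" or "wrist"; returns a dict with "image" (384x512x3 uint8, blue, green, red), "depth" (384x512 float32, m along the optical axis (not along the pixel's ray), 0 where there is no reading), "fovy" (degrees; the focal length in pixels is half the picture's height over the tangent of half this angle, whatever the lens; pixels are square), "cx", "cy" (the principal point, pixels), "k1" (the pictures are not rectified: a ray, as slopes to the right and down, at radius r is drawn at 1 + k1 r^2 times it, then the intrinsics apply), "cam_to_world" (4x4, takes a point from camera to world coordinates); the wrist camera has in their place "tool_from_camera" (4x4, takes a point from camera to tool coordinates, whose origin is the TCP and whose axes are the flange's). Camera axes: x right, y down, z forward; pixel columns grow to the right and rows downward; lengths in m; the calibration is good to about 2 mm. A picture is of the moment at which its call begins: read the wrist's pose just before it.
- bot.job_done(): hands the job in; it is judged then, once.
The state is a dict: "clock": time; "qpos": joint angles; "qd": joint speeds; "joint_efforts": joint torques, N m; "position": TCP position; "tool_rot": TCP orientation; "force": force on the tool from outside, world axes, zero at the start; "moment": the same for the moment, N m; "grip_width": finger opening in m; "finger_force": force on a finger pad.
Only numpy, scipy, OpenCV 4.12 (cv2) and the standard library are available. Lean on these libraries where they do the work, as an engineer would, in place of code of your own. Each camera call takes 0.05 s, during which the arm holds its last target. There are 200 camera calls.

## Working session

There is one attempt and no reset: what is moved stays moved. The work goes in short steps, Python scripts to look and compute and a shell command to move; the robot and the scene stay as the last step left them, time stands still between calls to the robot, and variables do not carry over. Pictures are saved under pics/ and viewed, at most 14 in all, crops included, and the job is handed in when it is done.

```bash
ls; mkdir -p pics; cat > h.py <<'E'
import numpy as np, cv2
from workcell import bot, vision
from scipy.spatial.transform import Rotation as R
def grab(n):
    s=bot.observe(); f=vision.grab_frame(n)
    if n=='wrist':
        T=np.eye(4); T[:3,:3]=R.from_euler('xyz',s['tool_rot']).as_matrix(); T[:3,3]=s['position']
        f['T']=T@np.array(f['tool_from_camera'])
    else: f['T']=np.array(f['cam_to_world'])
    return f
def rays(f,uv):
    uv=np.asarray(uv,float).reshape(-1,2); F=192/np.tan(np.radians(f['fovy'])/2)
    K=np.array([[F,0,f['cx']],[0,F,f['cy']],[0,0,1]])
    d=(uv-[f['cx'],f['cy']])/F
    u=d.copy()
    for _ in range(30): u=d/(1+f['k1']*(u**2).sum(1,keepdims=True))
    return np.c_[u,np.ones(len(u))]
def onz(f,uv,z):
    r=rays(f,uv)@f['T'][:3,:3].T; o=f['T'][:3,3]
    return o+r*((z-o[2])/r[:,2])[:,None]
def cloud(f):
    v,u=np.mgrid[:384,:512]; r=rays(f,np.c_[u.ravel(),v.ravel()])
    p=r*f['depth'].reshape(-1,1); p=p@f['T'][:3,:3].T+f['T'][:3,3]
    p=p.reshape(384,512,3); p[f['depth']==0]=np.nan
    return p
E
python3 - <<'E'
from h import *
print(bot.observe())
for n in ['top','side']:
    f=grab(n); cv2.imwrite(f'pics/{n}0.png',cv2.resize(f['image'],(768,576))); np.save(n+'0.npy',f,allow_pickle=True)
    print(n,f['fovy'],f['cx'],f['cy'],f['k1'],f['T'].round(3).tolist())
E
```

```text
pics
{'clock': 0.0, 'qpos': array([ 1.21178404,  0.52200702, -0.03630778,  1.59996558,  0.02123003,
        1.02107624, -0.11279349]), 'qd': array([ 0.00046603,  0.000378  , -0.00046518, -0.00023978, -0.00116134,
        0.00142287,  0.00106882]), 'joint_efforts': array([ 1.35380156e-03, -9.27112055e+01,  1.98137775e+00, -3.69938028e+01,
        1.81963854e-02,  8.02477385e-03, -3.52546033e-05]), 'position': array([ 0.17793991, -0.59900618,  0.4041454 ]), 'tool_rot': array([-3.14052758e+00,  1.09714128e-04,  2.88806812e-01]), 'force': array([-0.25107766, -0.17457212,  0.01973979]), 'moment': array([ 0.03090997, -0.02389855, -0.02081472]), 'finger_force': 0.0, 'grip_width': 0.08542997399188798}
top 49.30220412729711 261.84810906079576 190.71404587355343 -0.1195154924967452 [[-0.026, -0.992, 0.12, 0.381], [-1.0, 0.026, 0.0, 0.018], [-0.003, -0.12, -0.993, 1.112], [0.0, 0.0, 0.0, 1.0]]
side 54.48346243003495 249.4930765888383 192.43169563620714 -0.06241458562940847 [[-0.756, -0.577, 0.31, 0.229], [-0.655, 0.655, -0.376, 0.347], [0.014, -0.487, -0.873, 0.841], [0.0, 0.0, 0.0, 1.0]]
```

View pics/top0.png

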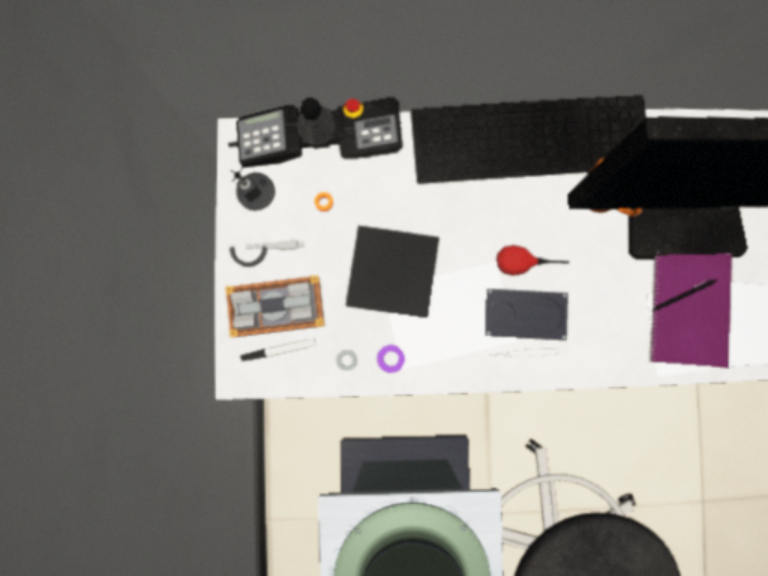

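View pics/side0.png

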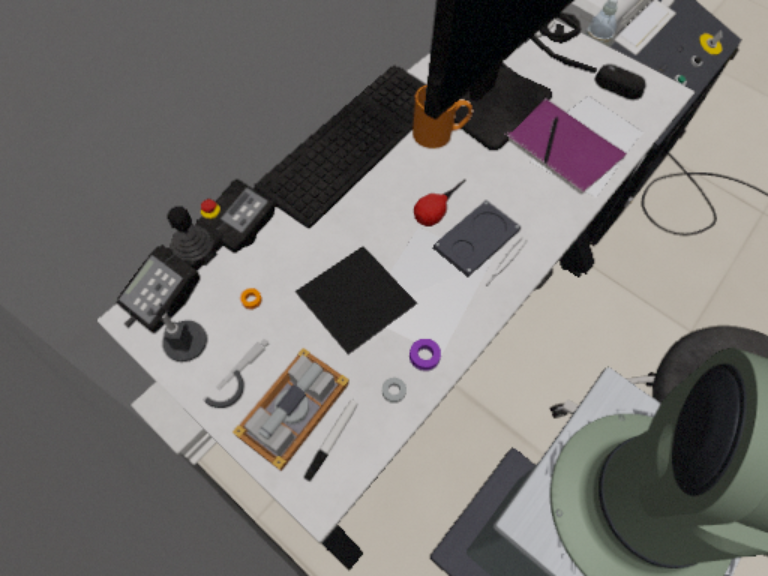

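The top view shows the stand at about (275,306), the mat at (393,271), the plate at (527,314) and the micrometer at (267,248). A grey decoy ring is at (346,360), with purple and orange ones elsewhere. Now I'll measure coarsely.

```bash
cat > m.py <<'E'
from h import *
def rect(f,mask,z,box):
    x0,y0,x1,y1=box; m=np.zeros_like(mask); m[y0:y1,x0:x1]=mask[y0:y1,x0:x1]
    cs,_=cv2.findContours(m,cv2.RETR_EXTERNAL,cv2.CHAIN_APPROX_NONE); c=max(cs,key=cv2.contourArea)
    p=onz(f,c[:,0],z)[:,:2]
    (c0,wh,a)=cv2.minAreaRect((p*1000).astype(np.float32)); b=cv2.boxPoints((c0,wh,a))
    return np.round(c0,1),np.round(wh,1),round(a,1),b.round(0).tolist()
E
python3 - <<'E'
from m import *
f=grab('top'); hsv=cv2.cvtColor(f['image'],cv2.COLOR_BGR2HSV); g=f['image'].max(2)
s=2/3
bx=lambda *a:[int(v*s) for v in a]
nw=((g<170)*255).astype(np.uint8)
br=((hsv[...,1]>70)*255).astype(np.uint8)
print('stand',rect(f,br,.023,bx(215,265,335,345)))
print('mat',rect(f,nw,.003,bx(335,215,450,330)))
print('plate',rect(f,nw,.014,bx(475,275,580,350)))
print('mic',rect(f,nw,.01,bx(222,230,310,272)))
print('pen',rect(f,nw,.01,bx(235,338,320,366)))
p=cloud(f)
for n,u,v in [('plug',272,306),('desk',450,330),('blkL',240,310),('blkR',300,303),('redbulb',515,260),('penn',253,355)]:
    print(n,p[int(v*s),int(u*s)].round(3))
E
```

```text
stand (array([482.5, 227.2]), array([ 89.1, 166.6]), 5.7, [[430.0, 306.0], [447.0, 140.0], [535.0, 149.0], [519.0, 315.0]])
mat (array([542. ,  18.5]), array([148.7, 149.5]), 80.0, [[456.0, -42.0], [603.0, -68.0], [629.0, 79.0], [481.0, 105.0]])
plate (array([ 457.4, -216.2]), array([145.3,  84.9]), 85.3, [[409.0, -285.0], [494.0, -292.0], [506.0, -147.0], [421.0, -140.0]])
mic (array([574.3, 276.7]), array([34.6, 65.6]), 0.9, [[557.0, 309.0], [558.0, 244.0], [592.0, 244.0], [591.0, 310.0]])
pen (array([397.1, 267.8]), array([16. , 44.6]), 13.9, [[384.0, 288.0], [395.0, 244.0], [410.0, 248.0], [400.0, 291.0]])
plug [0.479 0.224 0.058]
desk [ 0.433 -0.081  0.002]
blkL [0.476 0.28  0.052]
blkR [0.484 0.177 0.049]
redbulb [ 0.548 -0.192  0.055]
penn [0.4   0.267 0.016]
```

The stand sits at (482,227) mm with yaw +5.7°, the mat at (542,18) with yaw −10°, and the plate at (457,−216) with yaw −4.7°. I'll move over the plate first and look with the wrist camera.

```bash
python3 -m creep '[[[1,3.74,-3.05,0,0,0,0],[1,3.74,-3.05,0,0,0,0],[1,3.74,-3.05,0,0,0,0],[1,3.74,-3.05,0,0,0,0],[1,3.74,-3.05,0,0,0,0],[1,3.74,-3.05,0,0,0,0],[1,3.74,-3.05,0,0,0,0],[1,3.74,-3.05,0,0,0,0],[1,3.74,-3.05,0,0,0,0],[1,3.74,-3.05,0,0,0,0],[1,0,0,0,0,0,0]]]' 60
cat >> h.py <<'E'
def go(x,y,z,yaw):
    "tool-frame shift (cm) and turn about tool z to reach x,y,z(TCP, m), yaw deg; turn given separately"
    s=bot.observe(); Rm=R.from_euler('xyz',s['tool_rot']); T=R.from_euler('xyz',[np.pi,0,np.radians(yaw)])
    d=np.array([x,y,z])-s['position']
    print('t=%.1f'%s['clock'],'pos',s['position'].round(4),'yaw %.2f'%np.degrees(s['tool_rot'][2]),'| turn',(Rm.inv()*T).as_rotvec().round(3),
     'shift before turn',(Rm.inv().apply(d)*100).round(2),'after turn',(T.inv().apply(d)*100).round(2),'F',s['force'].round(1),'w',round(s['grip_width'],4))
E
python3 - <<'E'
from m import *
s=bot.observe(); print(s['position'],s['tool_rot'],s['qpos'].round(2))
f=grab('wrist'); print(f['fovy'],f['T'].round(3).tolist(),np.array(f['tool_from_camera']).round(3).tolist())
cv2.imwrite('pics/w0.png',f['image'])
E
```

```text
clock: 1.52
position: [0.4513, -0.1972, 0.4046]
tool_rot: [-3.141, -0.001, 0.294]
force: [-0.6, -1.0, 0.1]
grip_width: 0.0854
finger_force: 0.0
[ 0.45126668 -0.19723795  0.40461575] [-3.14074962e+00 -7.72353018e-04  2.93961913e-01] [ 0.46  0.32 -0.21  1.93  0.08  0.9  -1.07]
71.95645549195595 [[0.29, -0.919, -0.267, 0.518], [-0.957, -0.279, -0.081, -0.178], [0.0, 0.279, -0.96, 0.374], [0.0, 0.0, 0.0, 1.0]] [[0.001, -0.96, -0.279, 0.069], [1.0, 0.0, 0.001, 0.001], [-0.001, -0.279, 0.96, 0.031], [0.0, 0.0, 0.0, 1.0]]
```

View pics/w0.png

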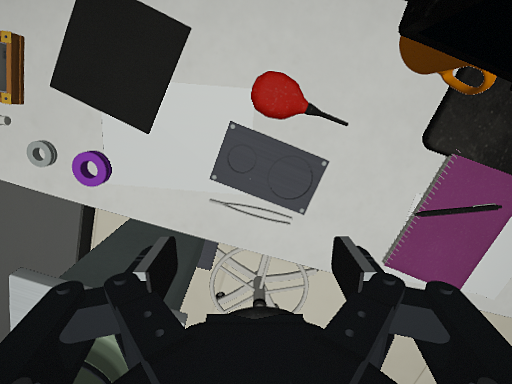

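The wrist view shows the plate with the large recess on the right at about (290,178), i.e. the −y side, and the small recess at (242,158). I'll refine the plate and mat from this frame, then move to the stand.

```bash
python3 - <<'E'
from m import *
f=grab('wrist'); g=f['image'].max(2); nw=((g<120)*255).astype(np.uint8)
print('plate',rect(f,nw,.014,[205,118,332,216])); print('mat',rect(f,nw,.003,[48,0,193,134]))
p=onz(f,[[290,178]],.014)[0]; print('big recess',p)
go(0.482,0.227,0.38,95.7)
E
```

```text
plate (array([ 456. , -217.9]), array([145.2,  84.6]), 85.3, [[408.0, -287.0], [492.0, -294.0], [504.0, -149.0], [420.0, -142.0]])
mat (array([539.4,  15.8]), array([149.8, 149. ]), 80.2, [[453.0, -45.0], [600.0, -71.0], [626.0, 77.0], [479.0, 102.0]])
big recess [ 0.45173686 -0.25233858  0.014     ]
t=1.6 pos [ 0.4496 -0.2001  0.4045] yaw 16.59 | turn [-0.     0.    -1.381] shift before turn [ 15.3  -40.01   2.45] after turn [42.18  7.46  2.45] F [0.4 0.  0.4] w 0.0852
```

```bash
python3 -m creep '[[[1,1.7,-4.45,0.27,0,0,0],[1,1.7,-4.45,0.27,0,0,0],[1,1.7,-4.45,0.27,0,0,0],[1,1.7,-4.45,0.27,0,0,0],[1,1.7,-4.45,0.27,0,0,0],[1,1.7,-4.45,0.27,0,0,0],[1,1.7,-4.45,0.27,0,0,0],[1,1.7,-4.45,0.27,0,0,0],[1,1.7,-4.45,0.27,0,0,0]]]' >/dev/null
python3 -m creep '[[[1,0,0,0,0,0,-0.173],[1,0,0,0,0,0,-0.173],[1,0,0,0,0,0,-0.173],[1,0,0,0,0,0,-0.173],[1,0,0,0,0,0,-0.173],[1,0,0,0,0,0,-0.173],[1,0,0,0,0,0,-0.173],[1,0,0,0,0,0,-0.173],[1,0,0,0,0,0,0]]]'
python3 - <<'E'
from m import *
f=grab('wrist'); cv2.imwrite('pics/w1.png',f['image']); np.save('w1.npy',f,allow_pickle=True)
hsv=cv2.cvtColor(f['image'],cv2.COLOR_BGR2HSV); br=((hsv[...,1]>70)*255).astype(np.uint8)
print('stand',rect(f,br,.023,[0,0,512,384]))
p=cloud(f); z=p[...,2]
m=(z>.04)&(z<.06)&(abs(p[...,0]-.4825)<.06)&(abs(p[...,1]-.227)<.09)
q=p[m][:,:2]; print('z>40 pts',m.sum(),q.mean(0))
go(.4825,.2272,.204,95.7)
E
```

```text
clock: 3.88
position: [0.4828, 0.2259, 0.3802]
tool_rot: [-3.141, 0.0, 1.67]
force: [0.4, 0.4, -0.5]
grip_width: 0.0852
finger_force: 0.0
stand (array([481.2, 226.3]), array([ 90.1, 165.6]), 5.8, [[428.0, 304.0], [445.0, 139.0], [534.0, 148.0], [518.0, 313.0]])
z>40 pts 3704 [0.48069652 0.23057289]
t=3.9 pos [0.4827 0.2262 0.3802] yaw 95.52 | turn [-0.     0.    -0.003] shift before turn [ 0.11  0.   17.62] after turn [ 1.000e-01 -1.000e-02  1.762e+01] F [ 0.3 -0.   0.4] w 0.0854
```

View pics/w1.png

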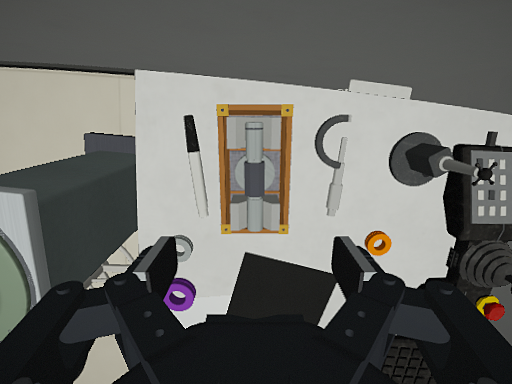

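The stand is upright in view, spanning (217–293, 104–234). The dark handle is at (254,180), with the ring under it at (254,172).

```bash
python3 - <<'E'
from m import *
f=np.load('w1.npy',allow_pickle=True).item()
g=f['image'].max(2); nw=((g<95)*255).astype(np.uint8)
print('handle',rect(f,nw,.052,[236,150,274,205]))
p=onz(f,[[254,123],[254,230],[246,140],[262,140],[246,215],[263,215]],.05); print(p.round(4)[:,:2].tolist())
E
```

```text
handle (array([482. , 221.6]), array([43.8, 48.9]), 5.7, [[458.0, 244.0], [463.0, 195.0], [506.0, 199.0], [501.0, 248.0]])
[[0.4748, 0.2874], [0.4875, 0.1604], [0.4678, 0.2681], [0.4855, 0.2699], [0.4759, 0.1791], [0.4964, 0.1812]]
```

```bash
python3 -m creep '[[[1,0,-0.1,5,0,0,0],[1,0,0,5,0,0,0],[1,0,0,5,0,0,0],[1,0,0,2.6,0,0,0],[1,0,0,0,0,0,0],[-0.6,0,0,0,0,0,0],[-0.6,0,0,0,0,0,0],[-0.6,0,0,0,0,0,0],[-0.6,0,0,0,0,0,0],[-0.6,0,0,0,0,0,0],[-0.6,0,0,0,0,0,0]]]' 50; python3 - <<'E'
from m import *
f=grab('wrist'); cv2.imwrite('pics/w2.png',f['image'])
E
```

```text
clock: 5.3
position: [0.4816, 0.2271, 0.2051]
tool_rot: [3.14, -0.0, 1.672]
force: [-0.4, -1.4, 9.7]
grip_width: 0.0228
finger_force: 48.6
```

View pics/w2.png

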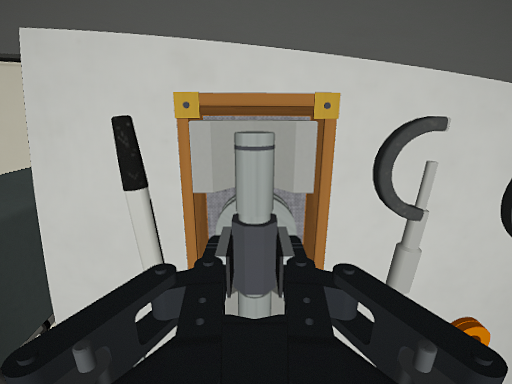

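The plug is gripped by the handle. Next I lift it and carry it to the mat.

```bash
python3 -m creep '[[[-0.6,0,0,-1,0,0,0],[-0.6,0,0,-3,0,0,0],[-0.6,0,0,-4,0,0,0],[-0.6,-4.02,-0.25,0,0,0,0],[-0.6,-4.02,-0.25,0,0,0,0],[-0.6,-4.02,-0.25,0,0,0,0],[-0.6,-4.02,-0.25,0,0,0,0],[-0.6,-4.02,-0.25,0,0,0,0],[-0.6,0,0,0,0,0,0.137],[-0.6,0,0,0,0,0,0.137],[-0.6,0,0,0,0,0,0]]]'; python3 - <<'E'
from m import *
go(.4893,.026,.1781,80)
f=grab('wrist'); cv2.imwrite('pics/w3.png',f['image'])
E
```

```text
clock: 6.72
position: [0.4892, 0.026, 0.2849]
tool_rot: [3.141, 0.0, 1.399]
force: [0.7, 0.5, -2.0]
grip_width: 0.0227
finger_force: 49.5
t=6.7 pos [0.4892 0.026  0.2849] yaw 80.18 | turn [0.    0.    0.003] shift before turn [1.000e-02 1.000e-02 1.068e+01] after turn [0.000e+00 1.000e-02 1.068e+01] F [ 0.7  0.5 -2. ] w 0.0227
```

View pics/w3.png

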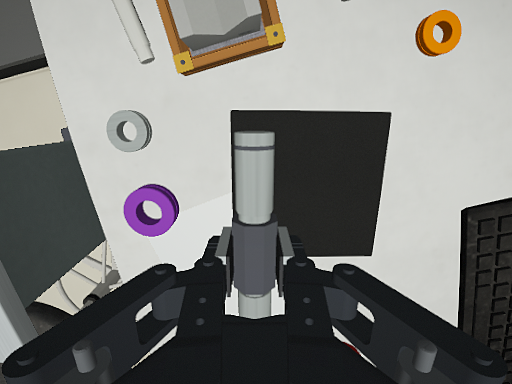

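The plug hangs level over the left edge strip of the mat; the mat spans (232–390, 110–255). I lower it, release and retreat.

```bash
python3 -m creep '[[[-0.6,0,0,4.5,0,0,0],[-0.6,0,0,4,0,0,0],[-0.6,0,0,1.3,0,0,0],[-0.6,0,0,0.4,0,0,0],[-0.6,0,0,0.4,0,0,0],[-0.6,0,0,0,0,0,0],[-0.6,0,0,0,0,0,0]]]'
```

```text
clock: 7.65
position: [0.4895, 0.0259, 0.179]
tool_rot: [3.141, -0.0, 1.399]
force: [-0.1, -0.3, -3.2]
grip_width: 0.023
finger_force: 49.7
```

```bash
python3 -m creep '[[[-0.6,0,0,0.1,0,0,0],[-0.2,0,0,0,0,0,0],[0,0,0,0,0,0,0],[0,0,0,0,0,0,0],[0,0,0,-2,0,0,0],[0,0,0,-6,0,0,0],[1,0,0,0,0,0,-0.137],[1,0,0,0,0,0,-0.137],[1,0,0,0,0,0,0]]]'; python3 - <<'E'
from m import *
go(.4868,.1766,.26,95.7)
E
```

```text
clock: 8.78
position: [0.4892, 0.0257, 0.2574]
tool_rot: [-3.141, -0.0, 1.672]
force: [-0.4, 0.9, -0.5]
grip_width: 0.0853
finger_force: 0.0
t=8.8 pos [0.4892 0.0257 0.2574] yaw 95.79 | turn [-0.    -0.     0.002] shift before turn [15.04  1.28 -0.26] after turn [15.04  1.26 -0.26] F [-0.4  0.9 -0.5] w 0.0853
```

```bash
python3 -m creep '[[[1,5.0,0.43,-1,0,0,0],[1,5.0,0.43,-1,0,0,0],[1,5.03,0.42,-1,0,0,0],[1,0,0,0,0,0,0]]]'; python3 - <<'E'
from m import *
go(.4868,.1766,.198,95.7)
f=grab('wrist'); cv2.imwrite('pics/w4.png',f['image']); np.save('w4.npy',f,allow_pickle=True)
f=grab('top'); i=f['image'][110:240,130:320]; cv2.imwrite('pics/t4.png',cv2.resize(i,None,fx=4,fy=4))
E
```

```text
clock: 9.28
position: [0.4861, 0.1807, 0.2881]
tool_rot: [3.14, -0.002, 1.675]
force: [-0.1, -1.3, -0.0]
grip_width: 0.085
finger_force: 0.0
t=9.3 pos [0.4861 0.1807 0.2881] yaw 95.95 | turn [ 0.001 -0.002  0.004] shift before turn [-0.43  0.01  9.01] after turn [-0.41  0.03  9.01] F [-0.1 -1.3 -0. ] w 0.085
```

View pics/w4.png

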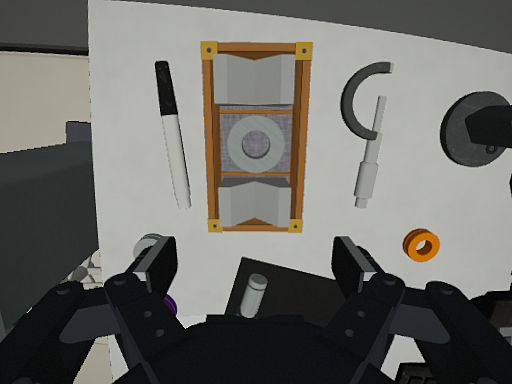

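The stand spans (202–312, 42–232). The far block is at (254,78), the ring at (255,144) and the near block at (254,205).

```bash
python3 - <<'E'
from m import *
f=grab('wrist'); np.save('w5.npy',f,allow_pickle=True)
hsv=cv2.cvtColor(f['image'],cv2.COLOR_BGR2HSV); br=((hsv[...,1]>90)*255).astype(np.uint8)
print('stand',rect(f,br,.023,[190,30,325,240]))
p=cloud(f)
c,s=np.cos(np.radians(5.7)),np.sin(np.radians(5.7))
d=(p[...,:2]-[.4818,.2268]); lx=d[...,0]*c+d[...,1]*s; ly=-d[...,0]*s+d[...,1]*c; z=p[...,2]
for n,m in [('near top',(z>.043)&(z<.06)&(abs(lx)<.045)&(ly<-.02)&(ly>-.085)),('far top',(z>.043)&(z<.06)&(abs(lx)<.045)&(ly>.02)&(ly<.085))]:
    print(n,m.sum(),np.percentile(lx[m],[1,50,99]).round(4),np.percentile(ly[m],[1,50,99]).round(4),np.median(z[m]))
m=(z>.02)&(z<.034)&(abs(lx)<.03)&(abs(ly)<.03); print('ring',m.sum(),np.percentile(lx[m],[1,99]),np.percentile(ly[m],[1,99]))
go(.4868,.1766,.198,95.7)
E
```

```text
stand (array([481.1, 226.2]), array([ 90.8, 166.7]), 5.5, [[428.0, 305.0], [444.0, 139.0], [534.0, 148.0], [518.0, 314.0]])
near top 1443 [-0.0308 -0.0161  0.0284] [-0.0665 -0.0485 -0.0323] 0.04757136724688901
far top 2068 [-0.0322 -0.0168  0.0273] [0.0331 0.0507 0.0676] 0.047607239879608854
ring 2023 [-0.02376209  0.02341136] [-0.02341893  0.0232492 ]
t=9.4 pos [0.4867 0.1761 0.287 ] yaw 95.71 | turn [-0.001  0.001  0.   ] shift before turn [0.06 0.02 8.9 ] after turn [0.05 0.02 8.9 ] F [-0.8  0.3  0.4] w 0.0852
```

```bash
python3 -m creep '[[[1,0.05,-0.08,5,0,0,0],[1,0,0,2.5,0,0,0],[1,0,0,1.4,0,0,0],[1,0,0,0,0,0,0],[-0.2,0,0,0,0,0,0],[-0.2,0,0,0,0,0,0],[-0.2,0,0,0,0,0,0],[-0.2,0,0,0,0,0,0]]]' 70; python3 - <<'E'
from m import *
f=grab('wrist'); cv2.imwrite('pics/w6.png',f['image'])
E
```

```text
clock: 10.42
position: [0.4862, 0.1771, 0.1997]
tool_rot: [3.14, 0.0, 1.672]
force: [-3.1, -1.0, 12.4]
grip_width: 0.0585
finger_force: 73.3
```

View pics/w6.png

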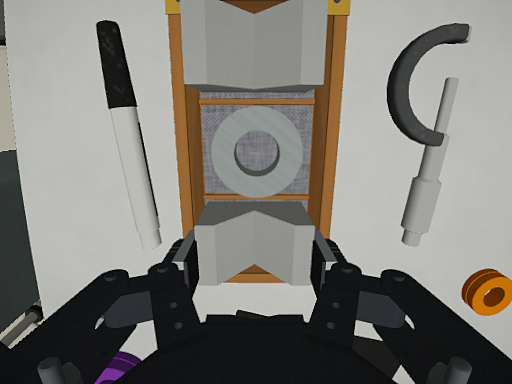

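The near block is held by its flanks, and the pads are at (185,265) and (320,265). I lift it and carry it to the far-x spot on the mat.

```bash
python3 -m creep '[[[-0.2,0,0,-1,0,0,0],[-0.2,0,0,-3,0,0,0],[-0.2,0,0,-4,0,0,0],[-0.2,-3.54,1.62,0,0,0,0],[-0.2,-3.54,1.62,0,0,0,0],[-0.2,-3.54,1.62,0,0,0,0],[-0.2,-3.54,1.62,0,0,0,0],[-0.2,-3.54,1.62,0,0,0,0],[-0.2,0,0,0,0,0,0.137],[-0.2,0,0,0,0,0,0.137],[-0.2,0,0,0,0,0,0],[-0.2,0,0,0,0,0,0]]]'; python3 - <<'E'
from m import *
go(.5848,.0092,.1947,80)
f=grab('wrist'); cv2.imwrite('pics/w7.png',f['image'])
E
```

```text
clock: 11.98
position: [0.5844, 0.0094, 0.2788]
tool_rot: [3.141, -0.0, 1.402]
force: [-0.1, -0.3, -2.8]
grip_width: 0.0587
finger_force: 77.4
t=12.0 pos [0.5844 0.0094 0.2788] yaw 80.34 | turn [ 0.    -0.     0.006] shift before turn [-0.01  0.04  8.41] after turn [-0.01  0.04  8.41] F [-0.1 -0.3 -2.8] w 0.0587
```

View pics/w7.png

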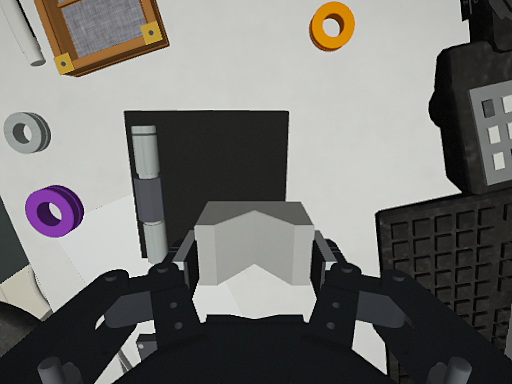

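Since the 60 mm side lies along the closing line, the blocks go in the right half of the mat one behind the other (mat x=+33, y=∓38).

```bash
python3 - <<'E'
from m import *
go(.5664,-.0261,.1955,80)
E
```

```text
t=12.0 pos [0.5844 0.0093 0.2787] yaw 80.30 | turn [ 0.    -0.     0.005] shift before turn [-3.8  -1.18  8.32] after turn [-3.8  -1.16  8.32] F [ 0.2  0.2 -3.5] w 0.0583
```

```bash
python3 -m creep '[[[-0.2,-3.8,-1.18,0,0,0,0],[-0.2,0,0,4,0,0,0],[-0.2,0,0,3,0,0,0],[-0.2,0,0,0.8,0,0,0],[-0.2,0,0,0.5,0,0,0],[-0.2,0,0,0.1,0,0,0],[-0.2,0,0,0,0,0,0]]]'
```

```text
clock: 12.9
position: [0.5666, -0.0261, 0.1951]
tool_rot: [3.141, -0.0, 1.399]
force: [0.4, -0.1, -3.0]
grip_width: 0.0589
finger_force: 77.2
```

```bash
python3 -m creep '[[[-0.2,0,0,0.1,0,0,0],[-0.2,0,0,0.05,0,0,0],[0.7,0,0,0,0,0,0],[0.7,0,0,0,0,0,0],[0.7,0,0,0,0,0,0],[0.7,0,0,-3,0,0,0],[0.7,0,0,-5,0,0,0],[0.7,0,0,-2,0,0,-0.137],[1,0,0,0,0,0,-0.137],[1,0,0,0,0,0,0]]]'; python3 - <<'E'
from m import *
go(.4757,.276,.29,95.7)
E
```

```text
clock: 14.15
position: [0.5663, -0.0264, 0.293]
tool_rot: [3.141, -0.0, 1.672]
force: [-0.6, -0.2, 0.2]
grip_width: 0.0851
finger_force: 0.0
t=14.2 pos [ 0.5663 -0.0264  0.293 ] yaw 95.78 | turn [ 0.    -0.     0.001] shift before turn [30.99 -5.97  0.3 ] after turn [30.99 -6.01  0.3 ] F [-0.6 -0.2  0.2] w 0.0851
```

```bash
python3 -m creep '[[[1,5.17,-1.01,0,0,0,0],[1,5.17,-1.01,0,0,0,0],[1,5.17,-1.01,0,0,0,0],[1,5.17,-1.01,0,0,0,0],[1,5.17,-1.01,0,0,0,0],[1,5.17,-1.01,0,0,0,0],[1,0,0,2,0,0,0],[1,0,0,0,0,0,0]]]'; python3 - <<'E'
from m import *
go(.4748,.2765,.198,95.7)
f=grab('wrist'); cv2.imwrite('pics/w8.png',f['image']); np.save('w8.npy',f,allow_pickle=True)
E
```

```text
clock: 15.15
position: [0.4741, 0.2758, 0.2714]
tool_rot: [-3.139, 0.002, 1.671]
force: [0.6, -0.4, 0.3]
grip_width: 0.0855
finger_force: 0.0
t=15.2 pos [0.4741 0.2758 0.2714] yaw 95.74 | turn [-0.003  0.002  0.001] shift before turn [0.07 0.09 7.34] after turn [0.06 0.08 7.34] F [ 0.6 -0.4  0.3] w 0.0855
```

View pics/w8.png

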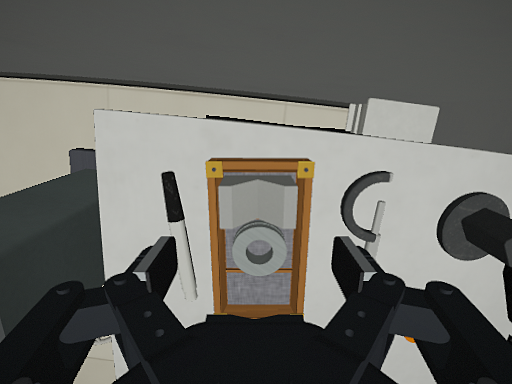

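The far block is ahead in its pocket at (258,205), with the ring at (259,249). The micrometer at (372,205) is clear of the finger paths.

```bash
python3 -m creep '[[[1,0.07,0.09,4,0,0,0],[1,0,0,2,0,0,0],[1,0,0,1.3,0,0,0],[1,0,0,0,0,0,0],[-0.2,0,0,0,0,0,0],[-0.2,0,0,0,0,0,0],[-0.2,0,0,0,0,0,0],[-0.2,0,0,0,0,0,0]]]'
python3 -m creep '[[[-0.2,0,0,-1,0,0,0],[-0.2,0,0,-3,0,0,0],[-0.2,0,0,-4,0,0,0],[-0.2,0,0,0,0,0,0]]]'; python3 - <<'E'
from m import *
go(.5796,.0487,.1955,80)
E
```

```text
clock: 16.2
position: [0.4756, 0.2773, 0.2011]
tool_rot: [3.14, -0.0, 1.673]
force: [-2.5, -1.5, 11.1]
grip_width: 0.0581
finger_force: 73.9
clock: 16.7
position: [0.4758, 0.2774, 0.2829]
tool_rot: [3.137, -0.002, 1.672]
force: [-0.1, -0.2, -4.8]
grip_width: 0.0579
finger_force: 77.6
t=16.7 pos [0.4758 0.2774 0.2829] yaw 95.82 | turn [ 0.004 -0.002  0.276] shift before turn [-23.82   7.97   8.73] after turn [-20.73  14.19   8.74] F [-0.1 -0.2 -4.8] w 0.0579
```

```bash
python3 -m creep '[[[-0.2,-4.76,1.59,0,0,0,0],[-0.2,-4.76,1.59,0,0,0,0],[-0.2,-4.76,1.59,0,0,0,0],[-0.2,-4.76,1.59,0,0,0,0],[-0.2,-4.78,1.6,0,0,0,0],[-0.2,0,0,0,0,0,0.137],[-0.2,0,0,0,0,0,0.137],[-0.2,0,0,4,0,0,0],[-0.2,0,0,3,0,0,0],[-0.2,0,0,0.8,0,0,0],[-0.2,0,0,0,0,0,0]]]'; python3 - <<'E'
from m import *
go(.5796,.0487,.1955,80)
E
```

```text
clock: 18.08
position: [0.5787, 0.0483, 0.2019]
tool_rot: [-3.141, 0.0, 1.399]
force: [0.5, 0.9, -3.6]
grip_width: 0.0584
finger_force: 77.4
t=18.1 pos [0.5787 0.0483 0.2019] yaw 80.15 | turn [-0.001  0.     0.003] shift before turn [0.05 0.08 0.64] after turn [0.05 0.08 0.64] F [ 0.5  0.9 -3.6] w 0.0584
```

```bash
python3 -m creep '[[[-0.2,0.05,0.08,0.5,0,0,0],[-0.2,0,0,0.25,0,0,0],[0.7,0,0,0,0,0,0],[0.7,0,0,0,0,0,0],[0.7,0,0,0,0,0,0],[0.7,0,0,-3,0,0,0],[0.7,0,0,-6,0,0,0],[1,0,0,-2,0,0,0],[1,0,0,0,0,0,0]]]'; python3 - <<'E'
from m import *
f=grab('wrist'); cv2.imwrite('pics/w9.png',f['image']); np.save('w9.npy',f,allow_pickle=True)
go(.4816,.2266,.29,5.7)
E
```

```text
clock: 19.2
position: [0.5799, 0.0485, 0.3056]
tool_rot: [3.139, -0.0, 1.398]
force: [-1.4, 0.3, -0.4]
grip_width: 0.0854
finger_force: 0.0
t=19.2 pos [0.5796 0.0484 0.3043] yaw 80.12 | turn [ 1.000e-03 -0.000e+00  1.299e+00] shift before turn [ 15.88 -12.71   1.42] after turn [ -7.98 -18.71   1.43] F [-0.8  0.1 -1.2] w 0.0854
```

View pics/w9.png

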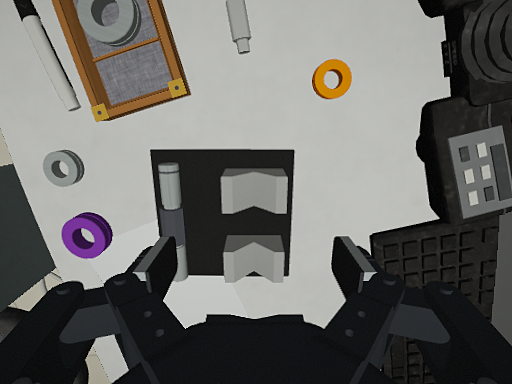

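The plug and both V-blocks stand on the mat: plug at (172,220), blocks at (254,190) and (254,258). On to the ring.

```bash
python3 -m creep '[[[1,3.97,-3.17,0.3,0,0,0],[1,3.97,-3.17,0.3,0,0,0],[1,3.97,-3.17,0.4,0,0,0],[1,3.97,-3.2,0.4,0,0,0],[1,0,0,0,0,0,0.185],[1,0,0,0,0,0,0.185],[1,0,0,0,0,0,0.185],[1,0,0,0,0,0,0.185],[1,0,0,0,0,0,0.185],[1,0,0,0,0,0,0.185],[1,0,0,0,0,0,0.185],[1,0,0,0,0,0,0]]]'; python3 - <<'E'
from m import *
go(.4816,.2266,.19,5.7); print(bot.observe()['qpos'].round(2))
f=grab('wrist'); cv2.imwrite('pics/w10.png',f['image']); np.save('w10.npy',f,allow_pickle=True)
p=cloud(f); c,s=np.cos(np.radians(5.7)),np.sin(np.radians(5.7))
d=(p[...,:2]-[.4816,.2266]); lx=d[...,0]*c+d[...,1]*s; ly=-d[...,0]*s+d[...,1]*c; z=p[...,2]
m=(z>.02)&(z<.034)&(np.hypot(lx,ly)<.031); print('ring',m.sum(),np.percentile(lx[m],[1,50,99]),np.percentile(ly[m],[1,50,99]),np.median(z[m]))
hsv=cv2.cvtColor(f['image'],cv2.COLOR_BGR2HSV); br=((hsv[...,1]>90)*255).astype(np.uint8)
print('stand',rect(f,br,.023,[100,50,400,300]))
E
```

```text
clock: 20.75
position: [0.4812, 0.2269, 0.2892]
tool_rot: [3.14, 0.002, 0.105]
force: [1.2, 0.3, 0.1]
grip_width: 0.0859
finger_force: 0.0
t=20.8 pos [0.4812 0.2269 0.2892] yaw 6.02 | turn [0.001 0.002 0.006] shift before turn [0.05 0.02 9.92] after turn [0.04 0.03 9.92] F [1.2 0.3 0.1] w 0.0859
[-0.37  0.54 -0.24  1.93  0.2   0.69 -2.2 ]
ring 1765 [-0.02335017  0.00115322  0.02418294] [-0.02380343 -0.0006968   0.02308377] 0.02579978419964357
stand (array([479.5, 225.6]), array([ 96.5, 167.2]), 5.9, [[423.0, 304.0], [440.0, 138.0], [536.0, 147.0], [519.0, 314.0]])
```

View pics/w10.png

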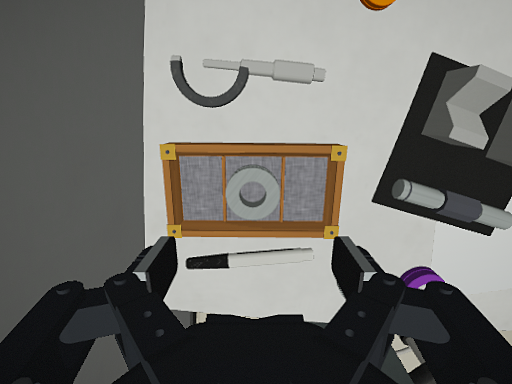

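The pockets are empty and the ring sits at (252,193) between the ribs. I descend and grip along the stand's y.

```bash
python3 -m creep '[[[1,0.08,0.03,5,0,0,0.006],[1,0,0,3,0,0,0],[1,0,0,1.6,0,0,0],[1,0,0,0.6,0,0,0],[1,0,0,0,0,0,0],[-0.4,0,0,0,0,0,0],[-0.4,0,0,0,0,0,0],[-0.4,0,0,0,0,0,0],[-0.4,0,0,0,0,0,0],[-0.4,0,0,0,0,0,0]]]' 80; python3 - <<'E'
from m import *
f=grab('wrist'); cv2.imwrite('pics/w11.png',f['image'])
E
```

```text
clock: 22.05
position: [0.4826, 0.2267, 0.1898]
tool_rot: [-3.141, -0.001, 0.098]
force: [-5.9, -1.8, 23.9]
grip_width: 0.0463
finger_force: 78.1
```

View pics/w11.png

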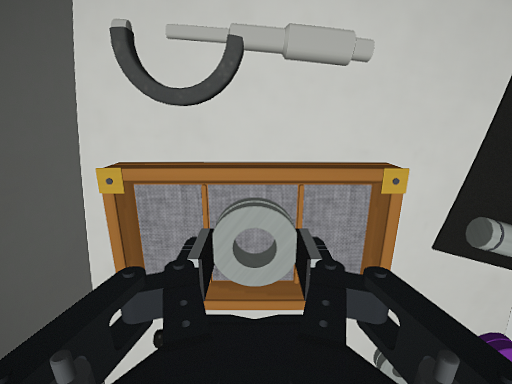

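The ring is between the pads at (254,245). I'll lift a little and check.

```bash
python3 -m creep '[[[-0.4,0,0,-0.5,0,0,0],[-0.4,0,0,-1.5,0,0,0],[-0.4,0,0,-3,0,0,0],[-0.4,0,0,0,0,0,0]]]'; python3 - <<'E'
from m import *
f=grab('wrist'); cv2.imwrite('pics/w12.png',f['image'])
p=cloud(f); s=bot.observe(); T=R.from_euler('xyz',s['tool_rot']).as_matrix(); q=(p-s['position'])@T
for v in (225,235,245,255,265,275): print(v,[tuple((q[v,u]*1000).round(0)) for u in (220,229,279,288)])
go(.454,-.2499,.30,-4.7)
E
```

```text
clock: 22.6
position: [0.483, 0.2268, 0.2408]
tool_rot: [-3.14, -0.003, 0.097]
force: [-0.7, 0.2, -2.8]
grip_width: 0.046
finger_force: 82.5
225 [(np.float64(13.0), np.float64(-17.0), np.float64(163.0)), (np.float64(13.0), np.float64(-12.0), np.float64(163.0)), (np.float64(13.0), np.float64(15.0), np.float64(164.0)), (np.float64(13.0), np.float64(20.0), np.float64(163.0))]
235 [(np.float64(7.0), np.float64(-17.0), np.float64(163.0)), (np.float64(7.0), np.float64(-12.0), np.float64(163.0)), (np.float64(7.0), np.float64(15.0), np.float64(163.0)), (np.float64(8.0), np.float64(20.0), np.float64(162.0))]
245 [(np.float64(1.0), np.float64(-17.0), np.float64(162.0)), (np.float64(1.0), np.float64(-13.0), np.float64(163.0)), (np.float64(2.0), np.float64(15.0), np.float64(162.0)), (np.float64(1.0), np.float64(20.0), np.float64(163.0))]
255 [(np.float64(-5.0), np.float64(-18.0), np.float64(163.0)), (np.float64(-5.0), np.float64(-13.0), np.float64(163.0)), (np.float64(-5.0), np.float64(16.0), np.float64(163.0)), (np.float64(-5.0), np.float64(21.0), np.float64(162.0))]
265 [(np.float64(-10.0), np.float64(-18.0), np.float64(161.0)), (np.float64(-12.0), np.float64(-13.0), np.float64(164.0)), (np.float64(-11.0), np.float64(16.0), np.float64(162.0)), (np.float64(-11.0), np.float64(21.0), np.float64(162.0))]
275 [(np.float64(-69.0), np.float64(-30.0), np.float64(239.0)), (np.float64(-19.0), np.float64(-13.0), np.float64(163.0)), (np.float64(-19.0), np.float64(16.0), np.float64(164.0)), (np.float64(-70.0), np.float64(33.0), np.float64(241.0))]
t=22.6 pos [0.4827 0.2266 0.2395] yaw 5.59 | turn [-0.001 -0.002  0.18 ] shift before turn [-7.48 47.14 -6.1 ] after turn [ 1.05 47.72 -6.05] F [-0.  -0.5 -2.3] w 0.0457
```

View pics/w12.png

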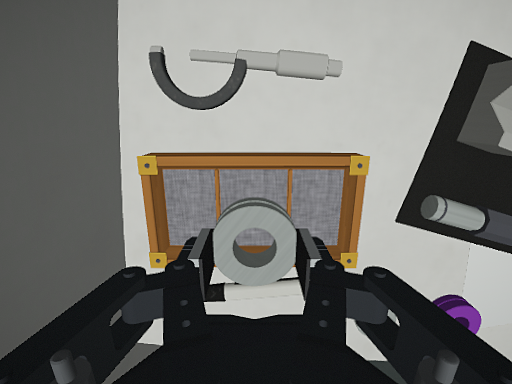

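The ring is held level, its top 163 mm ahead of the TCP, and the lifted force matches its weight. I carry it to the plate.

```bash
python3 -m creep '[[[-0.4,0,0,-3,0,0,0.09],[-0.4,0,0,-3,0,0,0.09],[-0.4,0.11,4.77,0,0,0,0],[-0.4,0.11,4.77,0,0,0,0],[-0.4,0.11,4.77,0,0,0,0],[-0.4,0.11,4.77,0,0,0,0],[-0.4,0.11,4.77,0,0,0,0],[-0.4,0.11,4.77,0,0,0,0],[-0.4,0.11,4.77,0,0,0,0],[-0.4,0.11,4.77,0,0,0,0],[-0.4,0.11,4.77,0,0,0,0],[-0.4,0.11,4.77,0,0,0,0]]]';python3 -m creep '[[[-0.4,0,0,4,0,0,0],[-0.4,0,0,3,0,0,0],[-0.4,0,0,0,0,0,0]]]'; python3 - <<'E'
from m import *
go(.454,-.2499,.2,-4.7)
f=grab('wrist'); cv2.imwrite('pics/w13.png',f['image']); np.save('w13.npy',f,allow_pickle=True)
g=f['image'].max(2); nw=((g<120)*255).astype(np.uint8); print('plate',rect(f,nw,.014,[120,100,420,270]))
E
```

```text
clock: 24.15
position: [0.4537, -0.2512, 0.2978]
tool_rot: [-3.141, 0.001, -0.082]
force: [0.8, -0.2, -2.7]
grip_width: 0.0466
finger_force: 82.8
clock: 24.52
position: [0.4534, -0.2493, 0.2264]
tool_rot: [-3.14, 0.004, -0.082]
force: [-1.0, -0.7, -1.9]
grip_width: 0.0465
finger_force: 82.9
t=24.5 pos [ 0.4534 -0.2493  0.2264] yaw -4.70 | turn [-0.002  0.004 -0.   ] shift before turn [0.08 0.06 2.64] after turn [0.07 0.06 2.64] F [-1.  -0.7 -1.9] w 0.0465
plate (array([ 453. , -233.3]), array([175.9,  90.3]), 85.2, [[401.0, -317.0], [491.0, -325.0], [505.0, -149.0], [415.0, -142.0]])
```

View pics/w13.png

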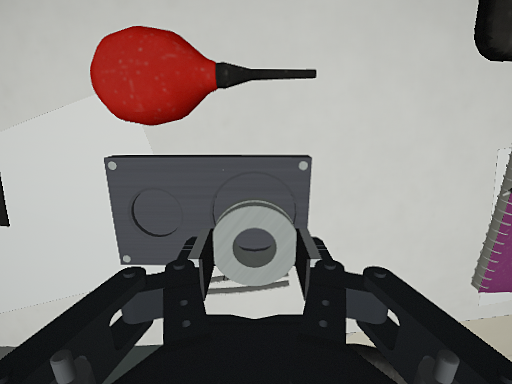

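That was my 15th picture, one over the limit of 14, so I'll work from numbers only from here. It shows the ring above the large recess (rim spanning columns 213–296, top at row 172), with the small recess at (157,212).

```bash
python3 - <<'E'
from m import *
f=np.load('w13.npy',allow_pickle=True).item()
print(onz(f,[[254,172],[213,200],[296,200],[157,212],[254,244]],.014).round(4)[:,:2].tolist())
s=bot.observe(); print('ring top centre',onz(f,[[254.5,244]],.2264-.163)[0].round(4))
m=((f['image'].max(2)<125)*255).astype(np.uint8)
# left and far edges of plate at z .014
c=onz(f,[[106,156],[311,156],[121,265]],.014).round(4)[:,:2]; print(c.tolist())
go(.454,-.2499,.19,-4.7)
E
```

```text
[[0.4845, -0.2534], [0.4664, -0.2223], [0.4615, -0.282], [0.4605, -0.1798], [0.429, -0.2489]]
ring top centre [ 0.4545 -0.2513  0.0634]
[[0.5045, -0.1511], [0.4925, -0.2935], [0.4183, -0.142]]
t=24.6 pos [ 0.4539 -0.2495  0.2278] yaw -4.70 | turn [-0.001  0.002  0.   ] shift before turn [0.02 0.05 3.78] after turn [0.01 0.04 3.78] F [ 1.   0.3 -2.3] w 0.0461
```

Recess centre (453.6,−251.1) against ring (454.5,−251.3): aligned within 1 mm. I lower it.

```bash
python3 -m creep '[[[-0.4,-0.05,0.05,2,0,0,0],[-0.4,0,0,1,0,0,0],[-0.4,0,0,0.4,0,0,0],[-0.4,0,0,0.2,0,0,0],[-0.4,0,0,0.1,0,0,0],[-0.4,0,0,0,0,0,0]]]'
```

```text
clock: 25.32
position: [0.4537, -0.2502, 0.1916]
tool_rot: [3.141, -0.0, -0.082]
force: [0.2, -0.6, -1.7]
grip_width: 0.0463
finger_force: 82.9
```

```bash
python3 -m creep '[[[-0.4,0,0,0.1,0,0,0],[-0.4,0,0,0.05,0,0,0],[-0.4,0,0,0,0,0,0]]]'; python3 -m creep '[[[-0.1,0,0,0,0,0,0],[0.3,0,0,0,0,0,0],[0.6,0,0,0,0,0,0],[0.6,0,0,0,0,0,0],[0.6,0,0,-2,0,0,0],[0.6,0,0,-4,0,0,0],[0.6,0,0,-5,0,0,0],[0.6,0,0,0,0,0,0],[0.6,0,0,0,0,0,0]]]'; python3 - <<'E'
from m import *
f=grab('wrist'); np.save('w14.npy',f,allow_pickle=True); p=cloud(f)
yaw=np.radians(-4.7);c,s=np.cos(yaw),np.sin(yaw)
d=p[...,:2]-[.4538,-.2505]; lx=d[...,0]*c+d[...,1]*s; ly=-d[...,0]*s+d[...,1]*c; z=p[...,2]
m=(z>.02)&(z<.04)&(np.hypot(lx,ly)<.04); A=np.c_[p[m],np.ones(m.sum())]
print(m.sum(),np.percentile(lx[m],[1,99]),np.percentile(ly[m],[1,99]),'z',np.percentile(z[m],[5,50,95]).round(4))
co=np.linalg.lstsq(np.c_[lx[m],ly[m],np.ones(m.sum())],z[m],rcond=None)[0]; print('plane tilt',co)
m2=(np.hypot(lx,ly-.04)<.05)&(z<.02)&(z>.008)&(abs(lx)<.035); print('plate z',np.median(z[m2]))
go(.5796,.0487,.29,80)
E
```

```text
clock: 25.7
position: [0.4536, -0.2501, 0.19]
tool_rot: [3.142, -0.0, -0.082]
force: [-1.0, 0.1, 2.1]
grip_width: 0.0463
finger_force: 83.7
clock: 26.82
position: [0.4534, -0.2501, 0.2997]
tool_rot: [3.142, 0.0, -0.082]
force: [-0.5, 0.5, 0.3]
grip_width: 0.068
finger_force: 0.0
1617 [-0.0242083   0.02336983] [-0.02559244  0.02140262] z [0.0242 0.0258 0.0269]
plane tilt [-0.00519957  0.00062488  0.02564872]
plate z 0.013622567827934945
t=26.9 pos [ 0.4534 -0.2501  0.2992] yaw -4.71 | turn [-1.000e-03  1.000e-03 -1.478e+00] shift before turn [ 10.13 -30.81   0.92] after turn [31.62  7.24  0.92] F [-0.2  0.  -0.1] w 0.0681
```

The ring sits flat in the recess: its top is at 25.8 mm, so its underside is at about 8 mm. Now the far-pocket block goes back.

```bash
python3 -m creep '[[[1,1.45,-4.4,0.13,0,0,0],[1,1.45,-4.4,0.13,0,0,0],[1,1.45,-4.4,0.13,0,0,0],[1,1.45,-4.4,0.13,0,0,0],[1,1.45,-4.4,0.13,0,0,0],[1,1.45,-4.4,0.13,0,0,0],[1,1.45,-4.4,0.13,0,0,0]]]' 70 >/dev/null; python3 -m creep '[[[1,0,0,0,0,0,-0.1845],[1,0,0,0,0,0,-0.1845],[1,0,0,0,0,0,-0.1845],[1,0,0,0,0,0,-0.1845],[1,0,0,0,0,0,-0.1845],[1,0,0,0,0,0,-0.1845],[1,0,0,0,0,0,-0.1845],[1,0,0,0,0,0,-0.1845],[1,0,0,0,0,0,0],[1,0,0,0,0,0,0]]]'; python3 - <<'E'
from m import *
go(.5796,.0487,.1961,80.1)
f=grab('wrist'); np.save('w15.npy',f,allow_pickle=True); p=cloud(f)
yaw=np.radians(-10);c,s=np.cos(yaw),np.sin(yaw)
for n,x0,y0 in [('b2',.5796,.0487),('b1',.5666,-.0262)]:
    d=p[...,:2]-[x0,y0]; lx=d[...,0]*c+d[...,1]*s; ly=-d[...,0]*s+d[...,1]*c; z=p[...,2]
    m=(z>.039)&(z<.05)&(abs(lx)<.04)&(abs(ly)<.027); print(n,m.sum(),np.percentile(lx[m],[2,98]).round(4),np.percentile(ly[m],[2,98]).round(4),np.median(z[m]).round(4))
E
```

```text
clock: 29.0
position: [0.58, 0.0484, 0.2901]
tool_rot: [-3.14, 0.0, 1.389]
force: [0.2, -0.7, -0.2]
grip_width: 0.0855
finger_force: 0.0
t=29.0 pos [0.58   0.0484 0.2901] yaw 79.61 | turn [-0.001  0.    -0.009] shift before turn [ 0.02 -0.03  9.4 ] after turn [ 0.02 -0.04  9.4 ] F [ 0.2 -0.7 -0.2] w 0.0855
b2 1276 [-0.0296  0.0295] [-0.017  0.017] 0.0427
b1 997 [-0.0302  0.0285] [-0.0173  0.0173] 0.0428
```

Both blocks are exactly where expected. I descend and grip block 2.

```bash
python3 -m creep '[[[1,0.02,-0.03,5,0,0,-0.009],[1,0,0,3,0,0,0],[1,0,0,1.4,0,0,0],[1,0,0,0,0,0,0],[-0.2,0,0,0,0,0,0],[-0.2,0,0,0,0,0,0],[-0.2,0,0,0,0,0,0],[-0.2,0,0,0,0,0,0]]]'
python3 -m creep '[[[-0.2,0,0,-1,0,0,0],[-0.2,0,0,-3,0,0,0],[-0.2,0,0,-5,0,0,0],[-0.2,0,0,0,0,0,-0.137],[-0.2,0,0,0,0,0,-0.137],[-0.2,0,0,0,0,0,0]]]'; python3 - <<'E'
from m import *
go(.4757,.2773,.205,95.7)
E
```

```text
clock: 30.05
position: [0.5802, 0.0488, 0.1983]
tool_rot: [3.14, -0.0, 1.402]
force: [-2.4, -0.2, 11.3]
grip_width: 0.0582
finger_force: 74.0
clock: 30.8
position: [0.5798, 0.0484, 0.2874]
tool_rot: [3.141, -0.0, 1.676]
force: [-0.1, -0.4, -4.2]
grip_width: 0.0584
finger_force: 77.5
t=30.8 pos [0.5798 0.0484 0.2874] yaw 96.00 | turn [ 0.    -0.     0.005] shift before turn [23.86 -7.96  8.24] after turn [23.81 -8.08  8.24] F [-0.1 -0.4 -4.2] w 0.0584
```

```bash
python3 -m creep '[[[-0.2,4.77,-1.59,0,0,0,0.001],[-0.2,4.77,-1.59,0,0,0,0.001],[-0.2,4.77,-1.59,0,0,0,0.001],[-0.2,4.77,-1.59,0,0,0,0.001],[-0.2,4.77,-1.6,0,0,0,0.001],[-0.2,0,0,3,0,0,0],[-0.2,0,0,2,0,0,0],[-0.2,0,0,0,0,0,0],[-0.2,0,0,0,0,0,0]]]'; python3 - <<'E'
from m import *
go(.4757,.2773,.2033,95.7)
E
```

```text
clock: 31.92
position: [0.4764, 0.2774, 0.2374]
tool_rot: [3.141, -0.0, 1.67]
force: [0.7, 0.6, -3.8]
grip_width: 0.0581
finger_force: 77.4
t=31.9 pos [0.4764 0.2774 0.2374] yaw 95.68 | turn [ 0. -0. -0.] shift before turn [-0.   -0.07  3.41] after turn [-0.   -0.07  3.41] F [ 0.7  0.6 -3.8] w 0.0581
```

```bash
python3 -m creep '[[[-0.2,0,-0.06,1,0,0,0],[-0.2,0,0,1,0,0,0],[-0.2,0,0,0.7,0,0,0],[-0.2,0,0,0.4,0,0,0],[-0.2,0,0,0.2,0,0,0],[-0.2,0,0,0.1,0,0,0],[-0.2,0,0,0,0,0,0]]]'
```

```text
clock: 32.8
position: [0.4752, 0.2777, 0.2034]
tool_rot: [3.141, 0.0, 1.672]
force: [-4.2, -3.0, 8.8]
grip_width: 0.0579
finger_force: 78.8
```

```bash
python3 -m creep '[[[0.1,0,0,0,0,0,0],[0.7,0,0,0,0,0,0],[0.7,0,0,0,0,0,0],[0.7,0,0,-1,0,0,0],[0.7,0,0,-3,0,0,0],[0.7,0,0,-5,0,0,0],[0.7,-4,0,0,0,0,0],[0.7,0,0,0,0,0,0],[0.7,0,0,0,0,0,0]]]'; cat > blk.py <<'E'
from m import *
def chk(f,yl):
    p=cloud(f); yaw=np.radians(5.7);c,s=np.cos(yaw),np.sin(yaw)
    d=p[...,:2]-[.4815,.2265]; lx=d[...,0]*c+d[...,1]*s; ly=-d[...,0]*s+d[...,1]*c; z=p[...,2]
    m=(z>.044)&(z<.06)&(abs(lx)<.045)&(abs(ly-yl)<.03)
    print('top',m.sum(),np.percentile(lx[m],[2,98]).round(4),np.percentile(ly[m],[2,98]).round(4),np.percentile(z[m],[5,50,95]).round(4))
    for n,k in [('left',m&(lx<-.021)&(z>.045)),('right',m&(lx>.021)&(z>.045))]:
        co=np.linalg.lstsq(np.c_[lx[k],ly[k],np.ones(k.sum())],z[k],rcond=None)[0]
        print(n,k.sum(),'z med',np.median(z[k]).round(4),'tilt',co[:2].round(3))
E
python3 - <<'E'
from blk import *
f=grab('wrist'); np.save('w16.npy',f,allow_pickle=True); chk(f,.0505); go(.5666,-.0262,.29,80)
E
```

```text
clock: 33.92
position: [0.4794, 0.2381, 0.2932]
tool_rot: [3.141, -0.0, 1.672]
force: [-0.2, 0.5, -0.0]
grip_width: 0.0726
finger_force: 0.0
top 1456 [-0.0319  0.027 ] [0.0345 0.0675] [0.0447 0.0477 0.049 ]
left 609 z med 0.0479 tilt [-0.044  0.001]
right 339 z med 0.048 tilt [0.001 0.015]
t=34.0 pos [0.4792 0.2384 0.2931] yaw 95.81 | turn [ 0.    -0.001  0.276] shift before turn [-27.21   6.01   0.29] after turn [-24.54  13.2    0.31] F [-0.3  0.7 -0.7] w 0.0726
```

Block 2 is seated with its tops at 48 mm on both sides, level. Next is block 1.

```bash
python3 -m creep '[[[1,-4.54,1,0,0,0,0],[1,-4.54,1,0,0,0,0],[1,-4.54,1,0,0,0,0],[1,-4.54,1,0,0,0,0],[1,-4.54,1,0,0,0,0],[1,-4.54,1,0,0,0,0],[1,0,0,0,0,0,0.137],[1,0,0,0,0,0,0.138],[1,0,0,3,0,0,0],[1,0,0,0,0,0,0]]]'; python3 - <<'E'
from m import *
go(.5666,-.0262,.1947,80)
E
```

```text
clock: 35.22
position: [0.5661, -0.0262, 0.2614]
tool_rot: [-3.138, 0.0, 1.398]
force: [0.1, -0.3, -0.2]
grip_width: 0.0855
finger_force: 0.0
t=35.2 pos [ 0.5661 -0.0262  0.2614] yaw 80.13 | turn [-0.003  0.     0.002] shift before turn [0.01 0.07 6.67] after turn [0.01 0.05 6.67] F [ 0.1 -0.3 -0.2] w 0.0855
```

```bash
python3 -m creep '[[[1,0,0.02,4,0,0,0.002],[1,0,0,1.6,0,0,0],[1,0,0,1,0,0,0],[1,0,0,0,0,0,0],[-0.2,0,0,0,0,0,0],[-0.2,0,0,0,0,0,0],[-0.2,0,0,0,0,0,0],[-0.2,0,0,0,0,0,0]]]'
python3 -m creep '[[[-0.2,0,0,-1,0,0,0],[-0.2,0,0,-3,0,0,0],[-0.2,0,0,-5,0,0,0],[-0.2,0,0,0,0,0,-0.137],[-0.2,0,0,0,0,0,-0.137],[-0.2,0,0,0,0,0,0]]]'; python3 - <<'E'
from m import *
go(.4862,.1771,.205,95.7)
E
```

```text
clock: 36.22
position: [0.567, -0.0271, 0.198]
tool_rot: [3.14, 0.0, 1.395]
force: [-2.8, -1.0, 12.5]
grip_width: 0.0585
finger_force: 73.7
clock: 36.98
position: [0.5666, -0.0275, 0.2873]
tool_rot: [3.141, -0.0, 1.668]
force: [-0.2, -0.3, -2.8]
grip_width: 0.0584
finger_force: 77.3
t=37.0 pos [ 0.5666 -0.0275  0.2873] yaw 95.55 | turn [ 0.    -0.    -0.003] shift before turn [21.14 -6.02  8.23] after turn [21.16 -5.97  8.23] F [-0.2 -0.3 -2.8] w 0.0584
```

```bash
python3 -m creep '[[[-0.2,5.26,-1.51,0,0,0,-0.003],[-0.2,5.26,-1.5,0,0,0,0],[-0.2,5.26,-1.5,0,0,0,0],[-0.2,5.26,-1.5,0,0,0,0],[-0.2,0,0,3,0,0,0],[-0.2,0,0,2,0,0,0],[-0.2,0,0,0,0,0,0],[-0.2,0,0,0,0,0,0]]]'; python3 - <<'E'
from m import *
go(.4863,.1762,.203,95.7)
E
```

```text
clock: 37.98
position: [0.4861, 0.1763, 0.2376]
tool_rot: [3.141, -0.0, 1.67]
force: [0.4, 0.2, -3.3]
grip_width: 0.0584
finger_force: 77.1
t=38.0 pos [0.4861 0.1763 0.2376] yaw 95.69 | turn [ 0.001 -0.    -0.   ] shift before turn [-0.01  0.02  3.46] after turn [-0.01  0.02  3.46] F [ 0.4  0.2 -3.3] w 0.0584
```

```bash
python3 -m creep '[[[-0.2,0,0.03,1,0,0,0],[-0.2,0,0,1,0,0,0],[-0.2,0,0,0.7,0,0,0],[-0.2,0,0,0.4,0,0,0],[-0.2,0,0,0.2,0,0,0],[-0.2,0,0,0.1,0,0,0],[-0.2,0,0,0,0,0,0]]]'
```

```text
clock: 38.85
position: [0.4861, 0.1762, 0.2031]
tool_rot: [3.141, 0.0, 1.672]
force: [-2.1, 0.3, 2.8]
grip_width: 0.0585
finger_force: 77.9
```

```bash
python3 -m creep '[[[0.1,0,0,0,0,0,0],[0.7,0,0,0,0,0,0],[0.7,0,0,0,0,0,0],[0.7,0,0,-1,0,0,0],[0.7,0,0,-3,0,0,0],[0.7,0,0,-5,0,0,0],[0.7,0,0,0,0,0,0],[0.7,0,0,0,0,0,0]]]'; python3 - <<'E'
from blk import *
f=grab('wrist'); np.save('w17.npy',f,allow_pickle=True); chk(f,-.0505); chk(f,.0505); go(.4895,.0259,.26,80)
E
```

```text
clock: 39.85
position: [0.4861, 0.1759, 0.293]
tool_rot: [3.141, 0.0, 1.671]
force: [-0.5, 0.6, -0.1]
grip_width: 0.0726
finger_force: 0.0
top 1294 [-0.0313  0.0277] [-0.0662 -0.0322] [0.0447 0.0477 0.0489]
left 500 z med 0.0479 tilt [-0.004 -0.006]
right 345 z med 0.048 tilt [ 0.014 -0.001]
top 1821 [-0.0324  0.0266] [0.0342 0.0676] [0.0448 0.0477 0.049 ]
left 795 z med 0.0479 tilt [-0.066 -0.003]
right 397 z med 0.048 tilt [-0.054 -0.006]
t=39.9 pos [0.486  0.1759 0.2925] yaw 95.78 | turn [-0.001  0.     0.275] shift before turn [-14.96  -1.16   3.25] after turn [-14.71   2.95   3.25] F [ 1.  -0.6  0.5] w 0.0725
```

Both blocks stand level at the original heights. Last comes the plug.

```bash
python3 -m creep '[[[0.1,-5,-0.39,0,0,0,0],[0.1,-5,-0.39,0,0,0,0],[0.1,-4.96,-0.38,0,0,0,0],[0.1,0,0,0,0,0,0.137],[0.1,0,0,3,0,0,0.137],[0.1,0,0,0,0,0,0],[0.1,0,0,0,0,0,0]]]' 50; python3 - <<'E'
from m import *
go(.4895,.0259,.178,80.1)
f=grab('wrist'); np.save('w18.npy',f,allow_pickle=True); p=cloud(f)
yaw=np.radians(-9.9);c,s=np.cos(yaw),np.sin(yaw)
d=p[...,:2]-[.4895,.0259]; lx=d[...,0]*c+d[...,1]*s; ly=-d[...,0]*s+d[...,1]*c; z=p[...,2]
m=(z>.017)&(z<.04)&(abs(lx)<.025)&(abs(ly)<.08); print(m.sum(),np.percentile(lx[m],[2,98]).round(4),np.percentile(ly[m],[1,99]).round(4),np.percentile(z[m],[50,98]).round(4))
E
```

```text
clock: 40.78
position: [0.4897, 0.0266, 0.263]
tool_rot: [-3.141, -0.0, 1.402]
force: [-0.1, -0.1, 0.9]
grip_width: 0.0468
finger_force: 0.0
t=40.8 pos [0.4897 0.0266 0.263 ] yaw 80.32 | turn [-0.001 -0.     0.004] shift before turn [-0.07 -0.    8.5 ] after turn [-0.07 -0.01  8.5 ] F [-0.1 -0.1  0.9] w 0.0468
3510 [-0.0112  0.0102] [-0.0661  0.0602] [0.0239 0.0278]
```

```bash
python3 -m creep '[[[0.1,-0.07,0,4,0,0,0.004],[0.1,0,0,3,0,0,0],[0.1,0,0,1.3,0,0,0],[0.1,0,0,0,0,0,0],[-0.6,0,0,0,0,0,0],[-0.6,0,0,0,0,0,0],[-0.6,0,0,0,0,0,0],[-0.6,0,0,0,0,0,0]]]'
python3 -m creep '[[[-0.6,0,0,-1,0,0,0],[-0.6,0,0,-4,0,0,0],[-0.6,0,0,-5,0,0,0],[-0.6,0,0,-1,0,0,-0.137],[-0.6,0,0,0,0,0,-0.137],[-0.6,0,0,0,0,0,0]]]'; python3 - <<'E'
from m import *
go(.4814,.2266,.23,95.7)
E
```

```text
clock: 41.82
position: [0.49, 0.0255, 0.181]
tool_rot: [3.14, -0.0, 1.394]
force: [-1.2, 0.4, 7.6]
grip_width: 0.0228
finger_force: 48.7
clock: 42.58
position: [0.4895, 0.0252, 0.2906]
tool_rot: [3.141, -0.0, 1.667]
force: [-0.4, -0.1, -2.4]
grip_width: 0.023
finger_force: 50.1
t=42.6 pos [0.4895 0.0252 0.2906] yaw 95.49 | turn [ 0.001 -0.    -0.004] shift before turn [20.13  1.12  6.06] after turn [20.12  1.2   6.06] F [-0.4 -0.1 -2.4] w 0.023
```

```bash
python3 -m creep '[[[-0.6,4.03,0.22,0,0,0,-0.004],[-0.6,4.03,0.22,0,0,0,0],[-0.6,4.03,0.22,0,0,0,0],[-0.6,4.03,0.22,0,0,0,0],[-0.6,4.03,0.22,0,0,0,0],[-0.6,0,0,3,0,0,0],[-0.6,0,0,3,0,0,0],[-0.6,0,0,0,0,0,0],[-0.6,0,0,0,0,0,0]]]'; python3 - <<'E'
from m import *
go(.4812,.2267,.208,95.8)
E
```

```text
clock: 43.7
position: [0.4806, 0.2273, 0.2309]
tool_rot: [3.141, -0.0, 1.67]
force: [0.8, -0.1, -2.9]
grip_width: 0.0225
finger_force: 50.0
t=43.7 pos [0.4806 0.2273 0.2309] yaw 95.70 | turn [ 0.001 -0.    -0.002] shift before turn [-0.06  0.06  2.29] after turn [-0.06  0.06  2.29] F [ 0.8 -0.1 -2.9] w 0.0225
```

```bash
python3 -m creep '[[[-0.6,-0.05,0.05,1,0,0,0],[-0.6,0,0,0.6,0,0,0],[-0.6,0,0,0.4,0,0,0],[-0.6,0,0,0.2,0,0,0],[-0.6,0,0,0.1,0,0,0],[-0.6,0,0,0,0,0,0]]]'
```

```text
clock: 44.45
position: [0.4809, 0.2267, 0.2077]
tool_rot: [3.141, 0.0, 1.672]
force: [-4.3, -4.0, 20.2]
grip_width: 0.023
finger_force: 52.8
```

```bash
python3 -m creep '[[[-0.6,0,0,-0.1,0,0,0],[-0.3,0,0,0,0,0,0],[0,0,0,0,0,0,0],[0,0,0,0,0,0,0],[0,0,0,-1.5,0,0,0],[0,0,0,-4,0,0,0],[0,0,0,-5,0,0,0],[0,-4,0,-2,0,0,0],[0,-4,0,0,0,0,0],[0,0,0,0,0,0,0],[0,0,0,0,0,0,0]]]'; python3 - <<'E'
from blk import *
f=grab('wrist'); np.save('w19.npy',f,allow_pickle=True); 
p=cloud(f); yaw=np.radians(5.7);c,s=np.cos(yaw),np.sin(yaw)
d=p[...,:2]-[.4815,.2265]; lx=d[...,0]*c+d[...,1]*s; ly=-d[...,0]*s+d[...,1]*c; z=p[...,2]
for a,b in [(-.065,-.045),(-.015,.015),(.045,.065)]:
    m=(abs(lx)<.012)&(ly>a)&(ly<b); k=m&(z>np.nanpercentile(z[m],90)); print(a,b,'top z',np.nanpercentile(z[m],[50,95]).round(4),'ridge x',np.median(lx[k]).round(4))
m=(z>.046)&(abs(lx)<.008)&(abs(ly)<.1); print('y extent',np.percentile(ly[m],[0.5,99.5]).round(4))
for n,l in [('L',(lx<-.022)&(lx>-.034)),('R',(lx>.022)&(lx<.033))]:
    for yl in (-.0505,.0505):
        k=l&(abs(ly-yl)<.02)&(z>.04); print(n,yl,k.sum(),np.median(z[k]).round(4))
t=grab('top'); hsv=cv2.cvtColor(t['image'],cv2.COLOR_BGR2HSV); nw=((t['image'].max(2)<170)*255).astype(np.uint8)
print('mic',rect(t,nw,.01,[148,153,206,181])); q=cloud(t)
print(bot.observe()['position'],bot.observe()['clock'])
E
```

```text
clock: 45.82
position: [0.4889, 0.1474, 0.3334]
tool_rot: [3.141, -0.0, 1.672]
force: [-0.0, -0.5, -0.1]
grip_width: 0.0426
finger_force: 0.0
-0.065 -0.045 top z [0.2573 0.2632] ridge x 0.0074
-0.015 0.015 top z [0.0529 0.0547] ridge x -0.0013
0.045 0.065 top z [0.0495 0.052 ] ridge x -0.0014
y extent [-0.0717  0.0606]
L -0.0505 3242 0.2309
L 0.0505 542 0.0479
R -0.0505 2025 0.2178
R 0.0505 263 0.048
mic (array([585.2, 245.1]), array([154.9,  73.7]), 88.4, [[546.0, 169.0], [620.0, 167.0], [624.0, 321.0], [551.0, 324.0]])
[0.48875991 0.14799124 0.33310613] 45.925
```

```bash
python3 -m creep '[[[0,5,0,-1,0,0,0],[0,5,0,-1,0,0,0],[0,0,0,0,0,0,0],[0,0,0,0,0,0,0]]]'; cat > fin.py <<'E'
from blk import *
f=grab('wrist'); np.save('w20.npy',f,allow_pickle=True)
p=cloud(f); yaw=np.radians(5.7);c,s=np.cos(yaw),np.sin(yaw)
d=p[...,:2]-[.4815,.2265]; lx=d[...,0]*c+d[...,1]*s; ly=-d[...,0]*s+d[...,1]*c; z=p[...,2]
ok=(z<.06)
for a,b in [(-.06,-.04),(-.01,.01),(.04,.06)]:
    m=ok&(abs(lx)<.012)&(ly>a)&(ly<b); k=m&(z>np.nanpercentile(z[m],90)); print(a,b,'top z',np.nanpercentile(z[m],[50,95]).round(4),'ridge x',np.median(lx[k]).round(4))
m=ok&(z>.048)&(abs(lx)<.006)&(abs(ly)<.1); print('y extent',np.percentile(ly[m],[0.5,99.5]).round(4))
m=m&(z>.0525); print('handle extent',np.percentile(ly[m],[1,99]).round(4))
for n,l in [('L',(lx<-.022)&(lx>-.034)),('R',(lx>.022)&(lx<.033))]:
    for yl in (-.0505,.0505):
        k=ok&l&(abs(ly-yl)<.02)&(z>.04); print(n,yl,k.sum(),np.median(z[k]).round(4))
E
python3 fin.py
```

```text
clock: 46.42
position: [0.4786, 0.2469, 0.3526]
tool_rot: [-3.141, 0.0, 1.673]
force: [-0.0, -0.4, -0.4]
grip_width: 0.043
finger_force: 0.0
-0.06 -0.04 top z [0.0496 0.0521] ridge x -0.0013
-0.01 0.01 top z [0.0528 0.0545] ridge x 0.0
0.04 0.06 top z [0.0497 0.052 ] ridge x -0.0017
y extent [-0.0663  0.0615]
handle extent [-0.0482  0.0574]
L -0.0505 255 0.0479
L 0.0505 336 0.048
R -0.0505 172 0.048
R 0.0505 185 0.0478
```

```bash
python3 -c "
from workcell import bot
print(bot.job_done())"
```

```text
the job is handed in; nothing more can be done
None
```

Job handed in at about 46 s of robot time: measured from the wrist depth, the ring sits flat in the 62 mm recess, each V-block is level in its own pocket, and the plug gauge lies level in both grooves; the micrometer was not touched, but I viewed 15 pictures, one over the limit of 14.

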